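Clear the lamp house cover and hold it open

ROBOT

A 7-joint arm with a two-finger parallel gripper is mounted at the origin on the work surface. World frame = base frame: x ahead of the robot, y to its left, z up, the work surface at z = 0. Lengths are in m, angles in rad, forces in N, time in s.
With the tool pointing down it reaches from about 0.4 to 0.85 m from the base axis. Payload 10.4 kg.
Tool frame: the origin (TCP) lies between the finger pads, 19 mm behind the fingertips; this is the grasp point; z points along the fingers, y is the line along which they close (so a half turn about z gives the same grasp; the last joint's range is limited). The gripper opens to 85 mm and grips with 20 to 120 N. Pads are 22 mm wide; open, the fingers measure 114 mm over their backs; the gripper's body (76 mm by 85 mm) begins 54 mm behind the grasp point. The pads swing forward as they close: fully open they stand 13 mm farther back than shut.
Start: joints at [1.23, 0.332, -0.065, 1.46, 0.022, 1.35, -0.088], TCP at [0.195, -0.594, 0.25] pointing down, gripper open.
Joint ranges: [-2.6, 2.6], [-0.5, 2.12], [-1.47, 1.34], [0.16, 2.42], [-1.27, 4.41], [0.06, 2.06], [-2.6, 2.6]. Speed limits (rad/s): [2.22, 2.22, 2.79, 2.79, 3.14, 3.14, 3.14].

INTERFACE

Orientations are given as a unit quaternion [x, y, z, w].
In Python, from workcell import manip gives the robot as it stands. The module is installed in compiled form; this text tells all that it offers.
- The arm moves only by the tool step_arm, never from a script. Its argument "moves" is a list of rows, each a list of 7 numbers: the closure, from 0 (fully open) to 1 (shut), then the shift along the world's x, y, z in mm, then the turn, a rotation vector about the world's x, y, z in rad. In form: [[grip, tx, ty, tz, ax, ay, az], ...]. A call has 1 to 10 rows; each row is the pose to reach, as a shift and turn from the pose commanded when the call began; what a row does not reach only later rows make up. A row lasts 1/10 s, in which the tool goes at most 50 mm and 8.59 degrees, less where a joint would pass 70% of its speed; a pose out of reach is approached as far as the arm can. A call with a gripper value outside its range is refused whole. The fingers move at their own pace and stop on an object; "grip_force" is the grip in N (left out, the last holds). Time passes only in rows, so rows that repeat a pose let the fingers close. It gives the time, the measured TCP pose, the force, the opening and the grip force at its end, in the units of the state.
- manip.get_obs(): the state, without advancing time (a new reading comes with each control period).
- manip.camera(name): name is "side" or "top"; returns a dict with "image" (384x512x3 uint8, blue, green, red), "K" (3x3 intrinsics, pixels), "rvec" (rotation vector, rad) and "tvec" (3), from world to camera coordinates, as OpenCV has them. Camera axes: x right, y down, z forward; pixel columns grow to the right and rows downward; lengths in m; the calibration is good to about 2 mm. A picture is of the moment at which its call begins. There is no depth.
- manip.hand_in(): hands the job in; it is judged then, once.
The state is a dict: "clock": time; "joint_pos": joint angles; "joint_velocities": joint speeds; "tau": joint torques, N m; "position": TCP position; "ee_rot": TCP orientation; "ft_force": force on the tool from outside, world axes, zero at the start; "torque": the same for the moment, N m; "grip_width": opening from 0.0 (shut) to 1.0 (fully open); "grasp_force": force on a finger pad.
Only numpy, scipy, OpenCV 4.12 (cv2) and the standard library are available. Lean on these libraries where they do the work, as an engineer would, in place of code of your own. Each camera call takes 0.05 s, during which the arm holds its last target. There are 200 camera calls.

TASK

The technician needs to get at the lamp inside the lamp house. First take the two black aperture plates off its cover and set them down, without dropping them, on the plate that lies on the mat, so that all three make one square pile with edges and windows in line; leave that bottom plate where it is and do not disturb anything else on the bench. Then lift the cover by its handle and hold it open at 50 degrees: it falls shut if let go, so finish with the cover held still in the gripper.

Things in the scene. Friction and masses are not known exactly. Their poses are not given: they have to be found in the camera images.
- cover (a joint): opening angle (rad) of the lamp house's top cover: 0 shut, grows as the front edge rises, stop at 1.4. It turns about the line along its rear edge (local y through cover_hinge). No stay, no catch, nearly no friction: it falls shut from any angle. About 0.5 kg: some 3 N up at the handle carries it.
- lamp_house: cream sheet-steel bench unit, 240 deep (its x) x 280 wide (its y) x 130 high, fixed; origin at the centre of its underside; its front, with two black knobs, looks along its own -x, towards the robot. The cover on top is a cream panel 4 thick (top 134 above the bench when shut) with a flush 60 x 50 clear pane and lips folded down 12 outside the walls.
- cover_handle (a point): middle of the bow handle's bar on the cover: steel, round, 10 diameter, 110 long along y, axis 36 above the cover's top and 30 behind its front edge, a post at each end. 210 in front of the hinge line and 40 above it when shut; turns with the cover (x to the rear, y along the bar, z out of the cover). The round bar can turn between the finger pads.
- cover_hinge (a point): middle of the hinge line, at the rear edge of the lamp house, 120 behind its centre and 130 above the bench.
- plate_a: black metal aperture plate, 90 (its x) x 50 (its y) x 6 thick, with a 36 x 20 window through its middle, about 65 g; origin at the centre of its underside, z up out of its top. Starts lying on the shut cover, on the left half (the lamp house's +y), loose.
- plate_b: black metal aperture plate, 90 (its x) x 50 (its y) x 6 thick, with a 36 x 20 window through its middle, about 65 g; origin at the centre of its underside, z up out of its top. Starts lying on the shut cover, on the right half (the lamp house's -y), loose.
- plate_base: black metal aperture plate, 90 (its x) x 50 (its y) x 6 thick, with a 36 x 20 window through its middle, about 65 g; origin at the centre of its underside, z up out of its top. The same kind of plate, lying loose on the blue mat: the bottom of the pile.
- mat: blue bench mat, 280 x 250 x 3 thick, fixed, beside the lamp house; origin at the centre of its underside.
- screwdriver: loose black-handled screwdriver, 190 long, lying on the mat beside the plate; bystander
- screw_dish: loose small steel bowl, 56 across, 20 high, on the mat; bystander
- wrench: loose steel combination wrench, 150 long, lying on the bench; bystander
- hex_key: loose dark L-shaped hex key, 100 x 28, lying on the bench; bystander
- meter: loose grey hand multimeter, 150 x 75 x 34 (rotary switch to 40 high), lying flat; bystander
- lamp_carton: loose cardboard carton, 60 x 60 x 85 high; bystander
- cleaner: loose white bottle, 48 across, 120 high; bystander
Things that resemble listed ones, but are neither listed nor needed, are in the scene too. What is shaped like the plate_a but white is not meant.

How it is judged:
On the way, in this order (a step that is already met when the one before it is completed fails the run):
1. both plates lie squarely on the bottom plate, let go, with the cover still shut (horizontal distance between each of plate_a, plate_b and plate_base below 0.006 m and angle between the x axis of each of plate_a, plate_b and the x axis of plate_base, either way round below 0.09 rad and angle between each of plate_a, plate_b's own z axis and vertical below 0.05 rad and linear speed of each of plate_a, plate_b below 0.02 m/s and contact force between each of plate_a, plate_b, plate_base and the fingers below 0.1 N and ((z of plate_a in the frame of plate_base between 0.0035 and 0.0085 m and z of plate_b in the frame of plate_base between 0.0095 and 0.0145 m) or (z of plate_b in the frame of plate_base between 0.0035 and 0.0085 m and z of plate_a in the frame of plate_base between 0.0095 and 0.0145 m)) and distance of plate_base from where it was at the start of the episode below 0.03 m and value of joint cover below 0.05 rad), for 0.2 s.
2. the cover is being lifted by its handle (value of joint cover above 0.3 rad and contact force between cover and the fingers above 0.5 N and distance between the grasp point and cover_handle below 0.065 m), for 0.1 s.
At the end, for the whole second after the job is handed in: The cover stands still at 50 degrees (within 6), held by the fingers at its handle (TCP within 65 mm of the bar's middle); both plates lie flat, one on the other, on the bottom plate, each within 6 mm and 5 degrees of it, not touched; the bottom plate is within 30 mm of its start (value of joint cover between 0.768 and 0.977 rad and velocity of joint cover between -0.05 and 0.05 rad/s and contact force between cover and the fingers above 0.5 N and distance between the grasp point and cover_handle below 0.065 m and horizontal distance between each of plate_a, plate_b and plate_base below 0.006 m and angle between the x axis of each of plate_a, plate_b and the x axis of plate_base, either way round below 0.09 rad and angle between each of plate_a, plate_b's own z axis and vertical below 0.05 rad and linear speed of each of plate_a, plate_b below 0.02 m/s and contact force between each of plate_a, plate_b, plate_base and the fingers below 0.1 N and ((z of plate_a in the frame of plate_base between 0.0035 and 0.0085 m and z of plate_b in the frame of plate_base between 0.0095 and 0.0145 m) or (z of plate_b in the frame of plate_base between 0.0035 and 0.0085 m and z of plate_a in the frame of plate_base between 0.0095 and 0.0145 m)) and distance of plate_base from where it was at the start of the episode below 0.03 m); the arm keeps its last pose, push and grip.
It fails at once if the cover is opened before both plates are on the pile (value of joint cover above 0.15 rad and horizontal distance between any of plate_a, plate_b and plate_base above 0.03 m).
It fails at once if a plate is dropped (falls freely from 25 mm or more) ((linear speed of plate_a above 0.7 m/s and contact force between plate_a and the fingers below 0.05 N) or (linear speed of plate_b above 0.7 m/s and contact force between plate_b and the fingers below 0.05 N)).
It fails at once if something else on the bench is moved by more than 30 mm (distance of any of screwdriver, screw_dish, wrench, hex_key, meter, lamp_carton, cleaner from where it was at the start of the episode above 0.03 m).
It also fails if it takes over 70 s, if anything falls off the work surface, if the arm or the gripper's body presses on something with over 40 N, if the wrist force passes 120 N, or if a joint passes its speed limit or range.

## Working session

There is one attempt and no reset: what is moved stays moved. The work goes in short steps, Python scripts to look and compute and a tool call to move; the robot and the scene stay as the last step left them, time stands still between calls to the robot, and variables do not carry over. Pictures are saved under pics/ and viewed, at most 10 in all, crops included, and the job is handed in when it is done.

Besides the shell and the picture viewer there is one more tool, called after "Emit:" by a JSON object that holds its "fn" and its "kwargs". step_arm: Moves the arm, as the interface text tells. Its arguments: {"type":"object","properties":{"moves":{"type":"array","items":{"type":"array","items":{"type":"number"}}},"grip_force":{"type":"number"}},"required":["moves"]}

```bash
mkdir -p pics; python3 - <<'E'
from workcell import manip
import cv2,numpy as np,pickle
o=manip.get_obs();print({k:np.round(v,4) for k,v in o.items()})
for n in("top","side"):
    c=manip.camera(n);cv2.imwrite(f"pics/{n}0.png",c["image"]);pickle.dump(c,open(f"{n}0.pkl","wb"))
    R=cv2.Rodrigues(np.array(c["rvec"]))[0];print(n,c["K"],-R.T@np.ravel(c["tvec"]),R.round(3))
E
```

```text
{'clock': np.float64(0.0), 'joint_pos': array([ 1.2304,  0.3329, -0.0647,  1.461 ,  0.0216,  1.3499, -0.0885]), 'joint_velocities': array([ 0.0003, -0.0009,  0.0006,  0.001 , -0.0001, -0.0007, -0.0007]), 'tau': array([ 3.00000e-04, -6.25457e+01,  4.95000e-02, -3.91606e+01,
        1.64000e-02,  1.00000e-02,  0.00000e+00]), 'position': array([ 0.1952, -0.5934,  0.2492]), 'ee_rot': array([ 9.874e-01,  1.583e-01, -2.000e-04, -7.000e-04]), 'ft_force': array([ 0.0522, -0.3808,  0.5145]), 'torque': array([-0.0232, -0.0351,  0.0075]), 'grasp_force': np.float64(0.0), 'grip_width': np.float64(1.0014)}
top [[387.73097526   0.         263.13395251]
 [  0.         387.73097526 186.09037191]
 [  0.           0.           1.        ]] [0.44849332 0.0067321  1.25811623] [[ 0.007 -1.     0.006]
 [-0.992 -0.007 -0.124]
 [ 0.124 -0.005 -0.992]]
side [[351.48883161   0.         255.19170527]
 [  0.         351.48883161 190.18957774]
 [  0.           0.           1.        ]] [0.56091811 1.01982341 0.88681658] [[-0.999 -0.042  0.007]
 [-0.031  0.601 -0.799]
 [ 0.03  -0.798 -0.601]]
```

View pics/top0.png

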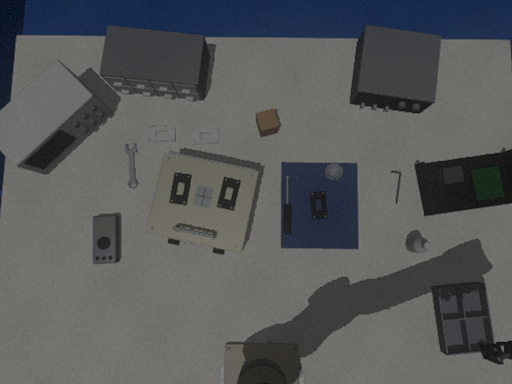

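View pics/side0.png

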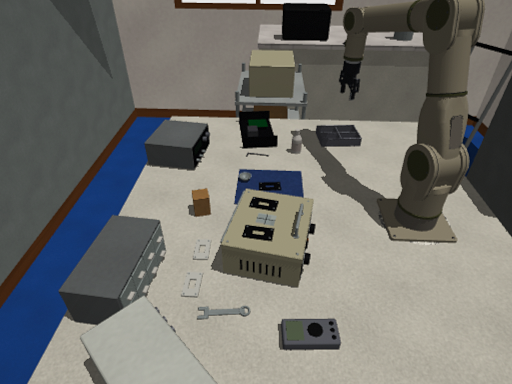

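Top view: lamp house near (203,200), plates at (181,188) and (229,194), base plate at (319,205) with the screwdriver at (288,205) and the dish at (334,171). I'll enlarge this region.

```bash
python3 - <<'E'
import cv2
a=cv2.imread("pics/top0.png")
def crop(x,y,w,h,s): 
    i=cv2.resize(a[y:y+h,x:x+w],None,fx=s,fy=s,interpolation=cv2.INTER_CUBIC)
    return cv2.convertScaleAbs(i,alpha=1.6,beta=15)
cv2.imwrite("pics/c1.png",crop(142,145,125,110,6))
cv2.imwrite("pics/c2.png",crop(274,155,90,100,6))
E
```

```text
(no output)
```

View pics/c1.png

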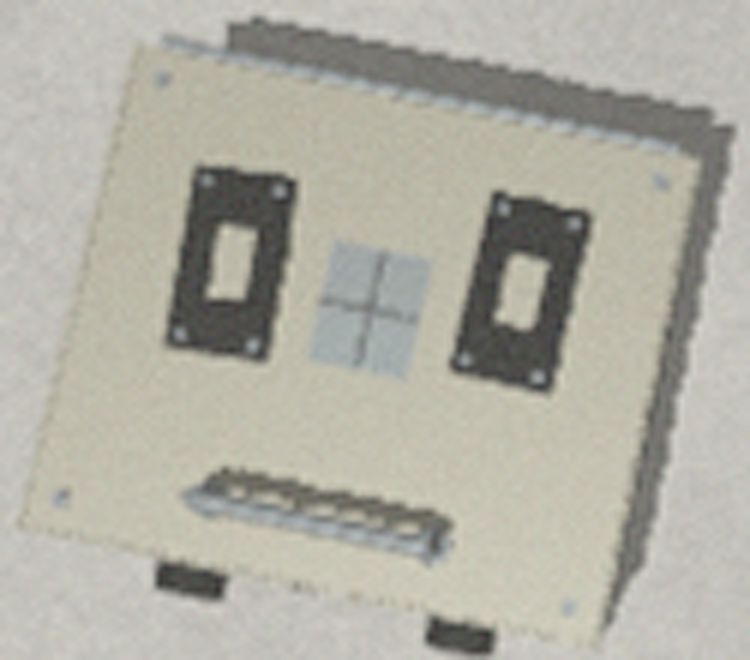

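View pics/c2.png

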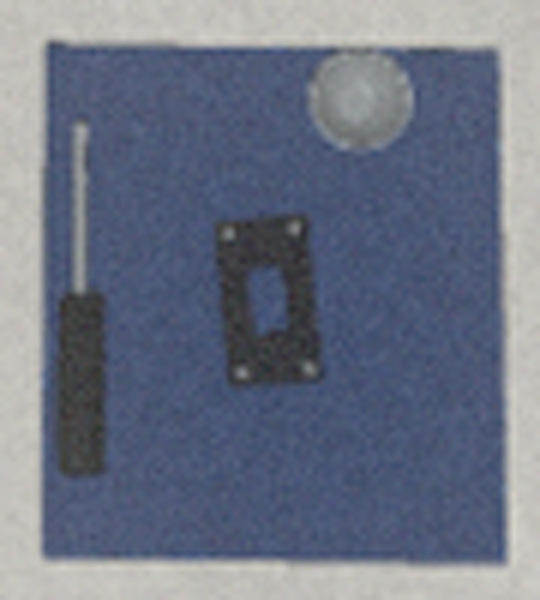

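Crop 1 (6x): the left plate's rivets are at (206,180), (279,190), (253,345), (181,333), and the right plate's at (503,208), (575,222), (538,377), (463,358). The handle bar runs from (190,497) to (440,548). Crop 2: the base plate's rivets are at (228,232), (294,228), (310,369), (242,373), and the dish is at (360,100).

```bash
cat >h.py <<'E'
import cv2,numpy as np,pickle
def back(c,uv,z):
    R=cv2.Rodrigues(np.array(c["rvec"]))[0];C=-R.T@np.ravel(c["tvec"])
    p=np.atleast_2d(np.array(uv,float));d=np.c_[p,np.ones(len(p))]@np.linalg.inv(c["K"]).T@R
    return C+d*((z-C[2])/d[:,2])[:,None]
def proj(c,P): return cv2.projectPoints(np.atleast_2d(np.array(P,float)),c["rvec"],c["tvec"],c["K"],None)[0][:,0]
def uc(p,x0,y0,s): return (np.array(p,float)+.5)/s-.5+[x0,y0]
def plate(c,p,x0,y0,s,z):   # corner-like pts TL,TR,BR,BL ; x axis up in the image
    P=back(c,uc(p,x0,y0,s),z)[:,:2];a=(P[0]+P[1]-P[2]-P[3]);b=(P[0]+P[3]-P[1]-P[2])
    return P.mean(0).round(4),np.arctan2(a[1],a[0]).round(3),np.arctan2(-b[0],b[1]).round(3),(np.linalg.norm(a)/2).round(4),(np.linalg.norm(b)/2).round(4)
E
python3 - <<'E'
from h import *
c=pickle.load(open("top0.pkl","rb"));A=(142,145,6);B=(274,155,6)
print("L",plate(c,[(206,180),(279,190),(253,345),(181,333)],*A,.14),plate(c,[(200,168),(297,178),(268,358),(168,348)],*A,.14))
print("R",plate(c,[(503,208),(575,222),(538,377),(463,358)],*A,.14),plate(c,[(495,192),(590,213),(550,390),(452,370)],*A,.14))
print("base",plate(c,[(228,232),(294,228),(310,369),(242,373)],*B,.009),plate(c,[(217,220),(307,215),(325,378),(230,384)],*B,.009))
print("win",back(c,uc([(232,262),(524,291)],*A),.138),back(c,uc((268,300),*B),.007))
print("handle",back(c,uc([(190,497),(440,548)],*A),.17))
print("cover",back(c,uc([(140,45),(700,155),(598,648),(22,525)],*A),.134))
E
```

```text
L (array([0.5802, 0.2421]), np.float64(-0.13), np.float64(-0.144), np.float64(0.0757), np.float64(0.0355)) (array([0.5798, 0.2404]), np.float64(-0.134), np.float64(-0.094), np.float64(0.0885), np.float64(0.0479))
R (array([0.567 , 0.1017]), np.float64(-0.229), np.float64(-0.214), np.float64(0.0762), np.float64(0.0365)) (array([0.5671, 0.1007]), np.float64(-0.211), np.float64(-0.203), np.float64(0.0883), np.float64(0.0477))
base (array([ 0.5455, -0.1787]), np.float64(0.095), np.float64(0.067), np.float64(0.0763), np.float64(0.0362)) (array([ 0.5462, -0.1794]), np.float64(0.084), np.float64(0.066), np.float64(0.0885), np.float64(0.05))
win [[0.58026827 0.2414298  0.138     ]
 [0.56718307 0.09986246 0.138     ]] [[ 0.54576777 -0.17877972  0.007     ]]
handle [[0.46645301 0.25056983 0.17      ]
 [0.44372779 0.13401449 0.17      ]]
cover [[0.68780378 0.29098544 0.134     ]
 [0.63515335 0.01528609 0.134     ]
 [0.39680387 0.06194064 0.134     ]
 [0.45316959 0.33851401 0.134     ]]
```

Emit:
{"fn": "step_arm", "kwargs": {"moves": [[0,47,87,0,0,0,-0.07],[0,70,130,0,0,0,-0.13],[0,93,174,0,0,0,-0.2],[0.1,116,217,0,0,0,-0.27],[0.2,140,260,0,0,0,-0.33],[0.34,163,304,0,0,0,-0.4],[0.34,186,347,0,0,0,-0.45],[0.34,186,347,0,0,0,-0.533],[0.34,186,347,0,0,0,-0.533],[0.34,186,347,0,0,0,-0.533]], "grip_force": 25}}

```text
clock: 1.1
position: [0.3815, -0.2462, 0.2499]
ee_rot: [0.994, -0.106, -0.0, 0.0]
ft_force: [0.3, -1.5, -0.2]
grip_width: 0.663
grasp_force: 0.0
```

Emit:
{"fn": "step_arm", "kwargs": {"moves": [[0.34,23,43,0,0,0,0],[0.34,46,87,0,0,0,0],[0.34,70,130,0,0,0,0],[0.34,93,174,0,0,0,0],[0.34,116,217,0,0,0,0],[0.34,140,260,0,0,0,0],[0.34,163,304,0,0,0,0],[0.34,186,347,0,0,0,0],[0.34,186,347,0,0,0,0],[0.34,186,347,0,0,0,0]]}}

```text
clock: 2.1
position: [0.5676, 0.0998, 0.249]
ee_rot: [0.994, -0.107, -0.001, 0.0]
ft_force: [-0.2, -1.7, 0.7]
grip_width: 0.66
grasp_force: 0.0
```

```bash
cat >st.py <<'E'
from workcell import manip
import numpy as np
o=manip.get_obs();q=o["ee_rot"]
print(round(float(o["clock"]),2),"pos",np.round(o["position"],4),"yaw",round(2*np.arctan2(q[1],q[0]),4),"q",np.round(q,4),"F",np.round(o["ft_force"],2),"w",np.round(o["grip_width"],3),np.round(o["grasp_force"],1),"j",np.round(o["joint_pos"],2))
E
python3 st.py
```

```text
2.1 pos [0.5676 0.0998 0.249 ] yaw -0.2143 q [ 9.943e-01 -1.069e-01 -9.000e-04  0.000e+00] F [-0.2  -1.66  0.67] w 0.66 0.0 j [ 0.33  0.3  -0.7   1.56  0.2   1.35 -2.18]
```

Emit:
{"fn": "step_arm", "kwargs": {"moves": [[0.34,0,1,-40,0,0,0],[0.34,0,1,-75,0,0,0],[0.34,0,1,-90,0,0,0],[0.34,0,1,-90,0,0,0],[0.34,0,1,-90,0,0,0]]}}

```text
clock: 2.6
position: [0.568, 0.1004, 0.1614]
ee_rot: [0.994, -0.108, 0.001, 0.0]
ft_force: [-1.3, 1.0, 0.1]
grip_width: 0.66
grasp_force: 0.0
```

```bash
python3 st.py; python3 - <<'E'
from h import *
from workcell import manip
ims=[]
for n,(x,y,w,h,s) in dict(top=(190,150,80,90,5),side=(215,185,110,100,4)).items():
    c=manip.camera(n);pickle.dump(c,open(f"{n}1.pkl","wb"));i=cv2.convertScaleAbs(cv2.resize(c["image"][y:y+h,x:x+w],None,fx=s,fy=s,interpolation=2),alpha=1.6,beta=15);ims.append(cv2.copyMakeBorder(i,0,460-i.shape[0],0,0,0) if i.shape[0]<460 else i)
ims=np.hstack([i[:460] for i in ims])[:, :800];cv2.imwrite("pics/g1.png",ims);print(ims.shape)
E
```

```text
2.6 pos [0.568  0.1004 0.1614] yaw -0.2165 q [ 9.941e-01 -1.080e-01  7.000e-04  0.000e+00] F [-1.34  0.97  0.11] w 0.66 0.0 j [ 0.31  0.37 -0.68  1.68  0.25  1.18 -2.23]
(460, 800, 3)
```

View pics/g1.png

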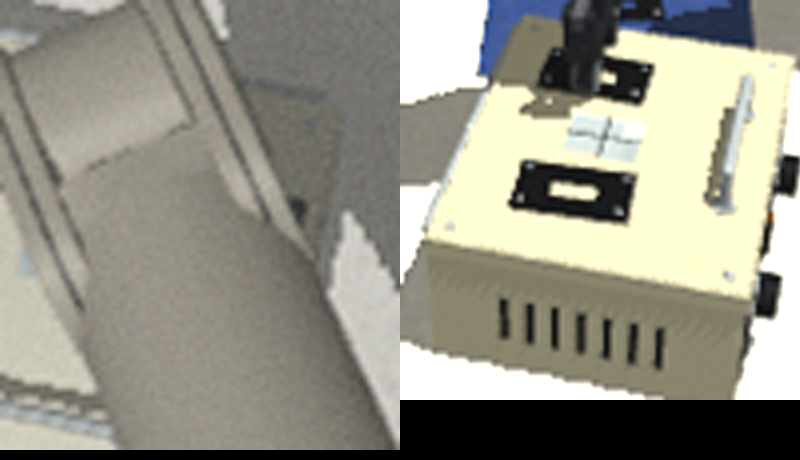

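The side crop shows the near finger at (583,75) beside plate_b, whose near edge is centred at about (592,95). I'll check this against the projection.

```bash
python3 - <<'E'
from h import *
c=pickle.load(open("side1.pkl","rb"))
def cr(P): return (np.array(proj(c,P))+.5-[215,185])*4-.5+[400,0]
def rect(x,y,a,z,hx=.045,hy=.025):
    k=np.array([[hx,hy],[-hx,hy],[-hx,-hy],[hx,-hy]]);R=np.array([[np.cos(a),-np.sin(a)],[np.sin(a),np.cos(a)]])
    return np.c_[k@R.T+[x,y],[z]*4]
print("R plate",cr(rect(.567,.101,-.215,.14)).round(0).tolist())
print("L plate",cr(rect(.580,.2415,-.13,.14)).round(0).tolist())
print("finger near tip outer",cr(rect(.568,.1004,-.215,.1614-.0137,.011,.042)).round(0).tolist())
s=pickle.load(open("side0.pkl","rb"))["image"]
i=cv2.convertScaleAbs(cv2.resize(s[188:248,220:300],None,fx=9,fy=9,interpolation=2),alpha=1.6,beta=15);cv2.imwrite("pics/s0c.png",i)
E
```

```text
R plate [[536.0, 84.0], [641.0, 103.0], [654.0, 66.0], [551.0, 49.0]]
L plate [[509.0, 206.0], [628.0, 221.0], [637.0, 176.0], [522.0, 162.0]]
finger near tip outer [[569.0, 96.0], [595.0, 101.0], [618.0, 40.0], [593.0, 36.0]]
```

View pics/s0c.png

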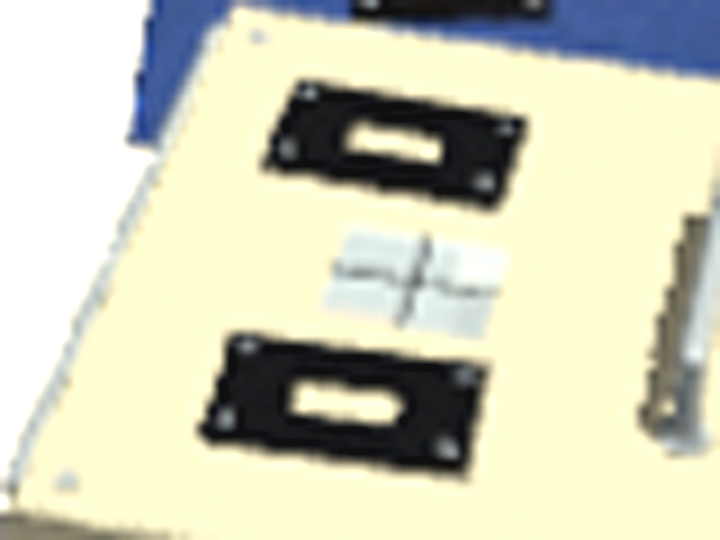

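The side crop (9x) shows plate rivets at (285,148), (485,181), (510,128), (308,92) for R and (225,418), (448,448), (467,374), (247,346) for L.

```bash
python3 - <<'E'
from h import *
c=pickle.load(open("side0.pkl","rb"));A=(220,188,9)
for p in ([(285,148),(308,92),(510,128),(485,181)],[(225,418),(247,346),(467,374),(448,448)]):
    print(plate(c,p,*A,.14))
E
```

```text
(array([0.5665, 0.0976]), np.float64(-0.217), np.float64(-0.244), np.float64(0.0776), np.float64(0.0339))
(array([0.5803, 0.238 ]), np.float64(-0.137), np.float64(-0.157), np.float64(0.0763), np.float64(0.0364))
```

Emit:
{"fn": "step_arm", "kwargs": {"moves": [[0.28,-1,0,-3,0,0,0],[0.28,-1,0,-7,0,0,0],[0.28,-1,0,-10,0,0,0],[0.28,-1,0,-10,0,0,0],[0.28,-1,0,-10,0,0,0]]}}

```text
clock: 3.2
position: [0.5662, 0.1013, 0.1499]
ee_rot: [0.994, -0.107, -0.0, 0.0]
ft_force: [-0.9, 0.4, 0.5]
grip_width: 0.718
grasp_force: 0.0
```

Emit:
{"fn": "step_arm", "kwargs": {"moves": [[0.34,0,0,0,0,0,0],[0.37,0,0,0,0,0,0],[0.4,0,0,0,0,0,0],[0.43,0,0,0,0,0,0],[0.5,0,0,0,0,0,0],[0.5,0,0,0,0,0,0],[0.5,0,0,0,0,0,0]]}}

```text
clock: 3.9
position: [0.5664, 0.1013, 0.1503]
ee_rot: [0.994, -0.107, 0.0, 0.0]
ft_force: [-1.8, -2.1, 5.2]
grip_width: 0.573
grasp_force: 25.5
```

```bash
python3 st.py
```

```text
3.9 pos [0.5664 0.1013 0.1503] yaw -0.2153 q [ 9.942e-01 -1.074e-01  2.000e-04  1.000e-04] F [-1.83 -2.12  5.22] w 0.573 25.5 j [ 0.3   0.38 -0.68  1.69  0.26  1.16 -2.23]
```

Emit:
{"fn": "step_arm", "kwargs": {"moves": [[0.5,0,0,15,0,0,0],[0.5,0,0,40,0,0,0],[0.5,0,0,60,0,0,0],[0.5,-3,-30,60,0,0,0.03],[0.5,-6,-70,60,0,0,0.08],[0.5,-9,-110,60,0,0,0.13],[0.5,-12,-150,60,0,0,0.18],[0.5,-15,-190,60,0,0,0.23],[0.5,-15,-190,60,0,0,0.23]], "grip_force": 35}}

```text
clock: 4.8
position: [0.5506, -0.0957, 0.2103]
ee_rot: [1.0, 0.004, -0.0, 0.001]
ft_force: [-0.1, 0.3, -0.8]
grip_width: 0.569
grasp_force: 36.5
```

Emit:
{"fn": "step_arm", "kwargs": {"moves": [[0.5,-3,-30,0,0,0,0.03],[0.5,-6,-65,-10,0,0,0.068],[0.5,-6,-90,-40,0,0,0.068],[0.5,-6,-90,-80,0,0,0.068],[0.5,-6,-90,-120,0,0,0.068],[0.5,-6,-90,-150,0,0,0.068],[0.5,-6,-90,-165,0,0,0.068],[0.5,-6,-90,-165,0,0,0.068],[0.5,-6,-90,-165,0,0,0.068]]}}

```text
clock: 5.7
position: [0.5463, -0.1786, 0.0465]
ee_rot: [0.999, 0.041, 0.001, 0.0]
ft_force: [-0.1, 0.3, 0.2]
grip_width: 0.57
grasp_force: 36.5
```

```bash
python3 st.py; python3 - <<'E'
from h import *
from workcell import manip
c=manip.camera("side");pickle.dump(c,open("side2.pkl","wb"))
i=cv2.convertScaleAbs(cv2.resize(c["image"][130:210,225:315],None,fx=8,fy=7,interpolation=2),alpha=1.8,beta=25);cv2.imwrite("pics/s2.png",i)
E
```

```text
5.7 pos [ 0.5463 -0.1786  0.0465] yaw 0.0829 q [9.991e-01 4.150e-02 8.000e-04 2.000e-04] F [-0.05  0.31  0.24] w 0.57 36.5 j [ 0.69  0.48 -0.55  1.78  0.3   0.96 -1.47]
```

View pics/s2.png

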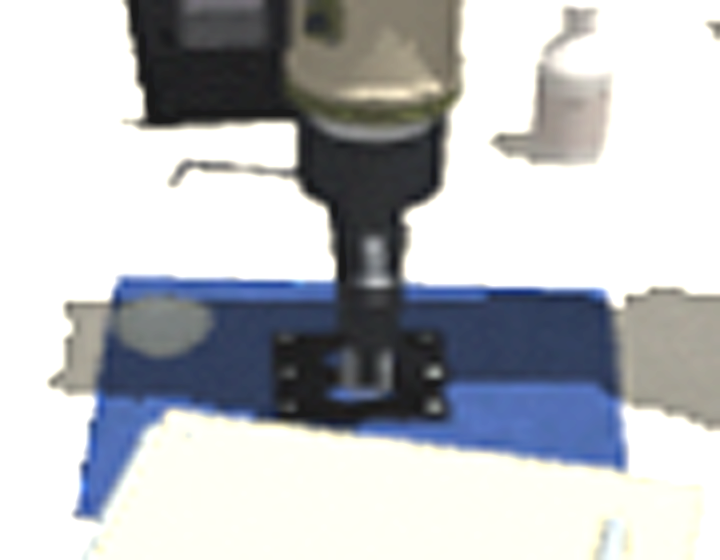

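The held plate's near rivets (288,372), (434,370) line up with the base plate's (288,407), (434,404), so I'll lower it.

Emit:
{"fn": "step_arm", "kwargs": {"moves": [[0.5,0,0,-8,0,0,0],[0.5,0,0,-14,0,0,0],[0.5,0,0,-18,0,0,0],[0.5,0,0,-20,0,0,0],[0.5,0,0,-20,0,0,0],[0.5,0,0,-20,0,0,0]]}}

```text
clock: 6.35
position: [0.5452, -0.1787, 0.0254]
ee_rot: [0.999, 0.041, -0.0, 0.0]
ft_force: [-3.4, 0.8, 5.6]
grip_width: 0.568
grasp_force: 37.2
```

```bash
python3 st.py
```

```text
6.35 pos [ 0.5452 -0.1787  0.0254] yaw 0.0828 q [ 9.991e-01  4.140e-02 -3.000e-04  2.000e-04] F [-3.41  0.83  5.57] w 0.568 37.2 j [ 0.68  0.51 -0.54  1.79  0.32  0.93 -1.49]
```

Contact is confirmed at 5.6 N. I'll release with a slow, symmetric opening and then rise.

Emit:
{"fn": "step_arm", "kwargs": {"moves": [[0.4,0,0,0,0,0,0],[0.35,0,0,0,0,0,0],[0.28,0,0,0,0,0,0],[0.28,0,0,0,0,0,0],[0.28,0,0,20,0,0,0],[0.28,0,0,65,0,0,0],[0.28,0,0,110,0,0,0],[0.28,0,0,155,0,0,0],[0.28,0,0,185,0,0,0],[0.28,0,0,185,0,0,0]]}}

```text
clock: 7.35
position: [0.5475, -0.179, 0.2149]
ee_rot: [0.999, 0.041, 0.003, 0.002]
ft_force: [1.4, -0.7, -0.9]
grip_width: 0.717
grasp_force: 0.0
```

```bash
python3 st.py; python3 - <<'E'
from h import *
from workcell import manip
c=manip.camera("side");pickle.dump(c,open("side3.pkl","wb"))
s=cv2.imread("pics/side0.png")
f=lambda a:cv2.convertScaleAbs(cv2.resize(a[165:215,235:305],None,fx=9,fy=5.8,interpolation=2),alpha=1.8,beta=25)
cv2.imwrite("pics/s3.png",np.vstack([f(s),f(c["image"])]))
E
```

```text
7.35 pos [ 0.5475 -0.179   0.2149] yaw 0.0829 q [0.9991 0.0414 0.0035 0.0016] F [ 1.4  -0.67 -0.89] w 0.717 0.0 j [ 0.74  0.3  -0.6   1.62  0.18  1.27 -1.38]
```

View pics/s3.png

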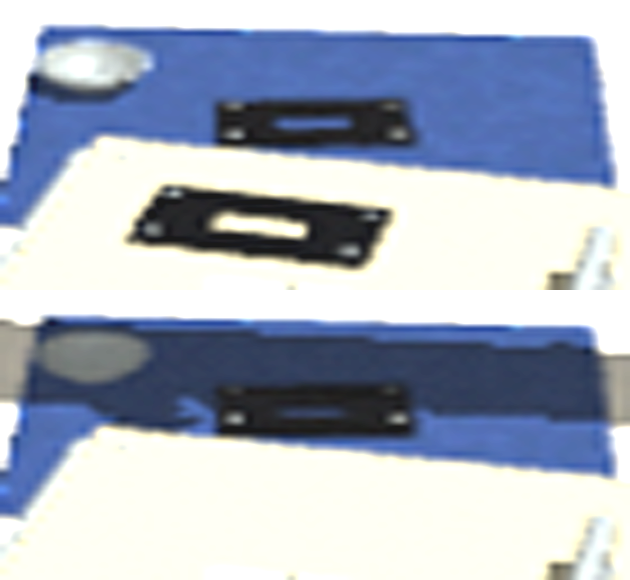

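The lower half shows plate_b squarely on the base plate, with edges and rivets in line and the window open. Next is plate_a.

Emit:
{"fn": "step_arm", "kwargs": {"moves": [[0.28,4,45,0,0,0,-0.03],[0.28,8,90,0,0,0,-0.06],[0.28,12,135,0,0,0,-0.09],[0.28,15,180,0,0,0,-0.12],[0.28,18,225,0,0,0,-0.15],[0.28,22,270,0,0,0,-0.18],[0.28,26,315,0,0,0,-0.216],[0.28,30,360,0,0,0,-0.216],[0.28,34,380,0,0,0,-0.216],[0.28,34,380,0,0,0,-0.216]]}}

```text
clock: 8.4
position: [0.5778, 0.2054, 0.2083]
ee_rot: [0.998, -0.064, -0.001, -0.001]
ft_force: [-0.6, -1.1, -0.9]
grip_width: 0.72
grasp_force: 0.0
```

```bash
python3 st.py
```

```text
8.4 pos [0.5778 0.2054 0.2083] yaw -0.1274 q [ 9.98e-01 -6.37e-02 -1.40e-03 -7.00e-04] F [-0.6  -1.07 -0.87] w 0.72 0.0 j [ 0.15  0.43 -0.73  1.52  0.29  1.31 -2.31]
```

Emit:
{"fn": "step_arm", "kwargs": {"moves": [[0.28,1,25,0,0,0,0],[0.28,1,36,0,0,0,0],[0.28,1,36,-20,0,0,0],[0.28,1,36,-43,0,0,0],[0.28,1,36,-43,0,0,0],[0.28,1,36,-43,0,0,0],[0.28,1,36,-43,0,0,0]]}}

```text
clock: 9.1
position: [0.5808, 0.2371, 0.1682]
ee_rot: [0.998, -0.067, 0.001, -0.0]
ft_force: [0.7, 0.7, 0.3]
grip_width: 0.718
grasp_force: 0.0
```

```bash
python3 st.py
```

```text
9.1 pos [0.5808 0.2371 0.1682] yaw -0.1337 q [ 9.978e-01 -6.680e-02  6.000e-04 -2.000e-04] F [0.68 0.73 0.28] w 0.718 0.0 j [ 0.08  0.49 -0.72  1.53  0.33  1.25 -2.39]
```

Emit:
{"fn": "step_arm", "kwargs": {"moves": [[0.28,-1,4,0,0,0,0],[0.28,-1,4,-8,0,0,0],[0.28,-1,4,-14,0,0,0],[0.28,-1,4,-18,0,0,0],[0.28,-1,4,-18,0,0,0],[0.28,-1,4,-18,0,0,0]]}}

```text
clock: 9.7
position: [0.5793, 0.2412, 0.1489]
ee_rot: [0.998, -0.067, -0.0, 0.0]
ft_force: [0.5, 0.5, -0.7]
grip_width: 0.721
grasp_force: 0.0
```

```bash
python3 st.py
```

```text
9.7 pos [0.5793 0.2412 0.1489] yaw -0.1333 q [ 9.978e-01 -6.660e-02 -1.000e-04  1.000e-04] F [ 0.52  0.48 -0.73] w 0.721 0.0 j [ 0.07  0.51 -0.72  1.55  0.35  1.22 -2.41]
```

Emit:
{"fn": "step_arm", "kwargs": {"moves": [[0.28,0.7,0,1,0,0,0],[0.34,0.7,0,1,0,0,0],[0.37,0.7,0,1,0,0,0],[0.4,0.7,0,1,0,0,0],[0.43,0.7,0,1,0,0,0],[0.5,0.7,0,1,0,0,0],[0.5,0.7,0,1,0,0,0],[0.5,0.7,0,1,0,0,0]]}}

```text
clock: 10.5
position: [0.5801, 0.2413, 0.1504]
ee_rot: [0.998, -0.067, 0.0, 0.0]
ft_force: [-0.9, -0.1, 5.8]
grip_width: 0.571
grasp_force: 35.8
```

```bash
python3 st.py
```

```text
10.5 pos [0.5801 0.2413 0.1504] yaw -0.1332 q [ 9.978e-01 -6.660e-02  2.000e-04  0.000e+00] F [-0.91 -0.05  5.75] w 0.571 35.8 j [ 0.07  0.51 -0.72  1.54  0.35  1.22 -2.41]
```

Emit:
{"fn": "step_arm", "kwargs": {"moves": [[0.5,0,0,15,0,0,0],[0.5,0,0,60,0,0,0],[0.5,-4,-40,60,0,0,0.03],[0.5,-8,-85,60,0,0,0.06],[0.5,-12,-130,60,0,0,0.09],[0.5,-16,-175,60,0,0,0.12],[0.5,-20,-220,60,0,0,0.15],[0.5,-24,-265,60,0,0,0.18],[0.5,-28,-300,60,0,0,0.2],[0.5,-28,-300,60,0,0,0.2]]}}

```text
clock: 11.5
position: [0.5514, -0.0652, 0.2104]
ee_rot: [1.0, 0.03, -0.0, 0.001]
ft_force: [-0.2, -0.3, -0.9]
grip_width: 0.573
grasp_force: 36.7
```

Emit:
{"fn": "step_arm", "kwargs": {"moves": [[0.5,-4,-45,0,0,0,0.01],[0.5,-7,-90,0,0,0,0.016],[0.5,-7,-120,0,0,0,0.016],[0.5,-7,-120,-40,0,0,0.016],[0.5,-7,-120,-85,0,0,0.016],[0.5,-7,-120,-125,0,0,0.016],[0.5,-7,-120,-150,0,0,0.016],[0.5,-7,-120,-160,0,0,0.016],[0.5,-7,-120,-160,0,0,0.016],[0.5,-7,-120,-160,0,0,0.016]]}}

```text
clock: 12.5
position: [0.5462, -0.1786, 0.0517]
ee_rot: [0.999, 0.042, 0.001, 0.0]
ft_force: [-0.2, -0.2, -0.3]
grip_width: 0.571
grasp_force: 36.7
```

```bash
python3 st.py
```

```text
12.5 pos [ 0.5462 -0.1786  0.0517] yaw 0.083 q [9.991e-01 4.150e-02 1.000e-03 3.000e-04] F [-0.16 -0.25 -0.31] w 0.571 36.7 j [ 0.71  0.48 -0.57  1.77  0.31  0.98 -1.48]
```

Target contact is z≈0.0315 at x≈0.5453.

Emit:
{"fn": "step_arm", "kwargs": {"moves": [[0.5,0,0,-8,0,0,0],[0.5,0,0,-13,0,0,0],[0.5,0,0,-17,0,0,0],[0.5,0,0,-19.5,0,0,0],[0.5,0,0,-19.5,0,0,0],[0.5,0,0,-19.5,0,0,0]]}}

```text
clock: 13.1
position: [0.5449, -0.1788, 0.0314]
ee_rot: [0.999, 0.041, -0.0, 0.0]
ft_force: [-5.5, 1.5, 11.1]
grip_width: 0.568
grasp_force: 37.8
```

```bash
python3 st.py
```

```text
13.1 pos [ 0.5449 -0.1788  0.0314] yaw 0.0826 q [ 9.991e-01  4.130e-02 -2.000e-04  3.000e-04] F [-5.46  1.47 11.12] w 0.568 37.8 j [ 0.7   0.51 -0.56  1.79  0.33  0.94 -1.49]
```

Emit:
{"fn": "step_arm", "kwargs": {"moves": [[0.5,0,0,0.5,0,0,0],[0.4,0,0,0.5,0,0,0],[0.35,0,0,0.5,0,0,0],[0.28,0,0,0.5,0,0,0],[0.28,0,0,0.5,0,0,0],[0.28,0,0,20,0,0,0],[0.28,0,0,65,0,0,0],[0.28,0,0,115,0,0,0],[0.28,0,0,165,0,0,0],[0.28,0,0,200,0,0,0]]}}

```text
clock: 14.1
position: [0.5457, -0.1786, 0.2342]
ee_rot: [0.999, 0.042, 0.002, 0.001]
ft_force: [0.5, 0.6, -0.1]
grip_width: 0.724
grasp_force: 0.0
```

Emit:
{"fn": "step_arm", "kwargs": {"moves": [[0.28,-20,45,20,0,0,0.1],[0.1,-40,90,20,0,0,0.2],[0,-60,130,20,0,0,0.3],[0,-60,130,20,0,0,0.3],[0,-60,130,20,0,0,0.3]]}}

```text
clock: 14.6
position: [0.4848, -0.0482, 0.2509]
ee_rot: [0.982, 0.191, 0.0, 0.001]
ft_force: [-0.1, -1.2, 0.3]
grip_width: 0.997
grasp_force: 0.0
```

```bash
python3 st.py; python3 - <<'E'
from h import *
from workcell import manip
for n in ("side","top"):
    c=manip.camera(n);pickle.dump(c,open(n+"4.pkl","wb"));cv2.imwrite(f"pics/{n}4.png",c["image"])
s=cv2.imread("pics/side4.png");t=cv2.imread("pics/top4.png")
f=lambda a:cv2.convertScaleAbs(cv2.resize(a,(395,460),interpolation=2),alpha=1.8,beta=25)
cv2.imwrite("pics/s4.png",np.hstack([f(s[160:210,240:300]),f(t[155:255,274:364])]))
E
```

```text
14.6 pos [ 0.4848 -0.0482  0.2509] yaw 0.3841 q [9.816e-01 1.908e-01 2.000e-04 8.000e-04] F [-0.1  -1.2   0.34] w 0.997 0.0 j [ 0.74  0.08 -0.76  1.78  0.06  1.3  -1.22]
```

View pics/s4.png

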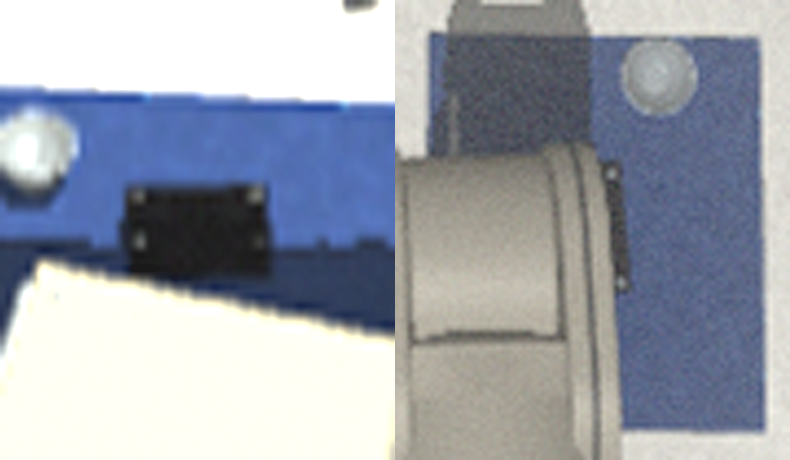

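The side crop shows one square pile of three plates and the dish untouched. Now I'll go to the handle with the tool turned so the fingers close across the bar.

Emit:
{"fn": "step_arm", "kwargs": {"moves": [[0,-5,35,0,0,0,0.12],[0,-10,70,0,0,0,0.25],[0,-15,105,0,0,0,0.37],[0,-18,140,0,0,0,0.5],[0,-21,175,0,0,0,0.62],[0,-24,210,0,0,0,0.75],[0,-27,230,0,0,0,0.87],[0,-30,242,0,0,0,0.987],[0,-30,242,0,0,0,0.987],[0,-30,242,0,0,0,0.987]], "grip_force": 30}}

```text
clock: 15.7
position: [0.4557, 0.1922, 0.2503]
ee_rot: [0.776, 0.631, -0.0, -0.0]
ft_force: [-0.1, -1.0, 0.2]
grip_width: 1.0
grasp_force: 0.0
```

```bash
python3 st.py; python3 - <<'E'
from h import *
c=pickle.load(open("side0.pkl","rb"))
# handle bar ends by side view from predicted pose
yaw=-.2;m=np.array([.455,.1935,.170]);d=np.array([-np.sin(yaw),np.cos(yaw),0])
print("pred bar ends side px",proj(c,[m+.055*d,m-.055*d]).round(1), "in s0c crop",((proj(c,[m+.055*d,m-.055*d])+.5-[220,188])*9-.5).round(0))
E
```

```text
15.7 pos [0.4557 0.1922 0.2503] yaw 1.3647 q [ 7.761e-01  6.306e-01 -1.000e-04 -4.000e-04] F [-0.14 -1.01  0.24] w 1.0 0.0 j [ 0.47  0.15 -1.03  1.75  0.13  1.31 -0.79]
pred bar ends side px [[296.5 227.7]
 [301.6 204.9]] in s0c crop [[692. 361.]
 [738. 157.]]
```

Emit:
{"fn": "step_arm", "kwargs": {"moves": [[0,0,1,-30,0,0,0],[0,0,1,-60,0,0,0],[0,0,1,-75,0,0,0],[0,0,1,-80,0,0,0],[0,0,1,-80,0,0,0],[0,0,1,-80,0,0,0]]}}

```text
clock: 16.3
position: [0.4557, 0.1944, 0.1716]
ee_rot: [0.775, 0.632, 0.001, 0.0]
ft_force: [0.1, 0.4, 0.3]
grip_width: 0.998
grasp_force: 0.0
```

Emit:
{"fn": "step_arm", "kwargs": {"moves": [[0.3,0,0,0,0,0,0],[0.5,0,0,0,0,0,0],[0.65,0,0,0,0,0,0],[0.75,0,0,0,0,0,0],[0.8,0,0,0,0,0,0],[0.84,0,0,0,0,0,0],[0.88,0,0,0,0,0,0],[0.95,0,0,0,0,0,0],[0.95,0,0,0,0,0,0]]}}

```text
clock: 17.2
position: [0.4563, 0.194, 0.1709]
ee_rot: [0.775, 0.632, 0.001, 0.001]
ft_force: [6.1, -0.3, -0.4]
grip_width: 0.103
grasp_force: 29.2
```

```bash
python3 st.py; python3 - <<'E'
from h import *
yaw=-.2;hx=np.array([np.cos(yaw),np.sin(yaw)])
p0=np.array([-.21,.04]);
for a in range(0,55,5):
    t=np.radians(a);x=p0[0]*np.cos(t)+p0[1]*np.sin(t);z=-p0[0]*np.sin(t)+p0[1]*np.cos(t)
    d=(x-p0[0])*hx*1e3;print(a,d.round(1),round((z-p0[1])*1e3,1))
E
```

```text
17.2 pos [0.4563 0.194  0.1709] yaw 1.369 q [7.747e-01 6.323e-01 1.100e-03 7.000e-04] F [ 6.12 -0.28 -0.39] w 0.103 29.2 j [ 0.42  0.24 -1.01  1.86  0.22  1.16 -0.87]
0 [ 0. -0.] 0.0
5 [ 4.2 -0.9] 18.2
10 [ 9.9 -2. ] 35.9
15 [17.2 -3.5] 53.0
20 [25.8 -5.2] 69.4
25 [35.9 -7.3] 85.0
30 [47.2 -9.6] 99.6
35 [ 59.7 -12.1] 113.2
40 [ 73.4 -14.9] 125.6
45 [ 88.  -17.8] 136.8
50 [103.6 -21. ] 146.6
```

Emit:
{"fn": "step_arm", "kwargs": {"moves": [[0.95,2,0,9,0,0.01,0],[0.95,4,-1,18,0,0.02,0],[0.95,7,-1.5,27,0.01,0.03,0],[0.95,10,-2,36,0.01,0.04,0],[0.95,13.5,-3,44.5,0.01,0.05,0],[0.95,17,-3.5,53,0.01,0.06,0],[0.95,21.5,-4.5,61,0.01,0.07,0],[0.95,26,-5,69.5,0.02,0.08,0],[0.95,26,-5,69.5,0.02,0.08,0],[0.95,26,-5,69.5,0.02,0.08,0]], "grip_force": 40}}

```text
clock: 18.2
position: [0.4812, 0.1889, 0.2397]
ee_rot: [0.774, 0.632, -0.025, -0.033]
ft_force: [4.7, -1.1, -5.6]
grip_width: 0.098
grasp_force: 39.0
```

```bash
python3 st.py
```

```text
18.2 pos [0.4812 0.1889 0.2397] yaw 1.3693 q [ 0.774   0.6319 -0.0246 -0.0329] F [ 4.67 -1.09 -5.62] w 0.098 39.0 j [ 0.43  0.29 -1.    1.67  0.19  1.38 -0.8 ]
```

Emit:
{"fn": "step_arm", "kwargs": {"moves": [[0.95,5,-1,8,0,0.01,0],[0.95,10,-2,15.5,0,0.02,0],[0.95,15.5,-3,23,0.01,0.03,0],[0.95,21.5,-4.5,30,0.01,0.04,0],[0.95,27.5,-5.5,37,0.01,0.05,0],[0.95,34,-7,44,0.01,0.06,0],[0.95,41,-8.5,50,0.02,0.08,0],[0.95,47.5,-9.5,56,0.02,0.09,0],[0.95,47.5,-9.5,56,0.02,0.09,0]]}}

```text
clock: 19.1
position: [0.5281, 0.1796, 0.2969]
ee_rot: [0.771, 0.63, -0.054, -0.07]
ft_force: [-5.6, -5.4, 3.3]
grip_width: 0.099
grasp_force: 39.7
```

Emit:
{"fn": "step_arm", "kwargs": {"moves": [[0.95,7,-1.5,6,0,0.01,0],[0.95,14.5,-3,11.5,0,0.02,0],[0.95,22,-4.5,16.5,0.01,0.03,0],[0.95,30,-6,21,0.01,0.03,0],[0.95,30,-6,21,0.01,0.03,0],[0.95,30,-6,21,0.01,0.03,0],[0.95,30,-6,21,0.01,0.03,0],[0.95,30,-6,21,0.01,0.03,0]]}}

```text
clock: 19.9
position: [0.5575, 0.1738, 0.318]
ee_rot: [0.77, 0.63, -0.062, -0.083]
ft_force: [-5.8, -2.8, 5.3]
grip_width: 0.097
grasp_force: 40.2
```

```bash
python3 st.py; python3 - <<'E'
from h import *
from workcell import manip
ims=[]
for n in ("side","top"):
    c=manip.camera(n);pickle.dump(c,open(n+"5.pkl","wb"));ims.append(c["image"])
f=lambda a:cv2.convertScaleAbs(cv2.resize(a,(395,460),interpolation=2),alpha=1.5,beta=20)
cv2.imwrite("pics/s5.png",np.hstack([f(ims[0][120:290,205:350]),f(ims[1][155:255,274:364])]))
E
python3 st.py
```

```text
19.9 pos [0.5575 0.1738 0.318 ] yaw 1.3707 q [ 0.77    0.6295 -0.0624 -0.0829] F [-5.77 -2.83  5.3 ] w 0.097 40.2 j [ 0.31  0.5  -0.94  1.27  0.25  1.7  -0.78]
20.0 pos [0.5575 0.1738 0.318 ] yaw 1.3707 q [ 0.77    0.6295 -0.0624 -0.0829] F [-5.05 -3.66  4.66] w 0.096 40.2 j [ 0.31  0.5  -0.94  1.27  0.25  1.7  -0.78]
```

View pics/s5.png

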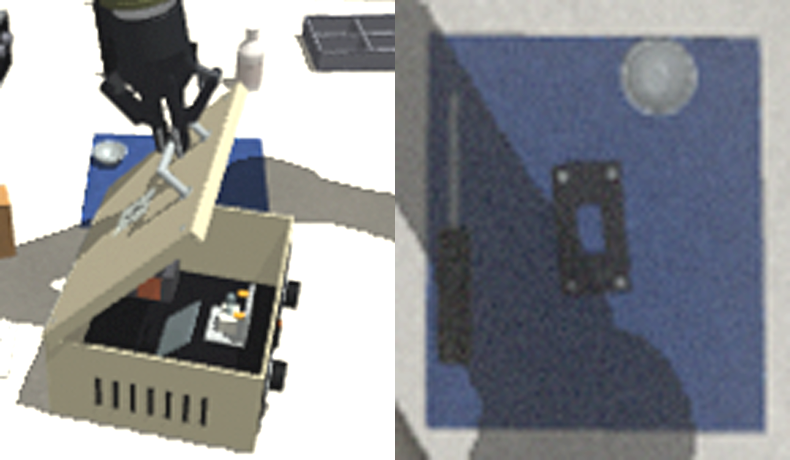

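The cover is held open at about 50° by its handle. The pile is square with its window clear, and the screwdriver and dish have not moved. I'll hand it in.

```bash
python3 -c "
from workcell import manip
print(manip.hand_in())"
```

```text
the job is handed in; nothing more can be done
None
```

Both aperture plates are stacked squarely on the base plate, the cover is held still by its handle at about 50° (worked out from the gripper position), and the job is handed in; no verdict came back.

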